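# Index a lead-frame carrier under the pointer and hold its clamp plate shut on the dowels

### The arm

A 6-joint arm with a two-finger parallel gripper is mounted at the origin on the work surface. World frame = base frame: x ahead of the robot, y to its left, z up, the work surface at z = 0. Lengths are in m, angles in rad, forces in N, time in s.
With the tool pointing down it reaches from about 0.275 to 0.825 m from the base axis. Payload 4.9 kg.
Tool frame: the origin (TCP) lies midway between the tips of the shut fingers; the grasp point (between the pads) lies 19 mm behind it (bot.grip_depth is the distance from the TCP to the grasp point, in m); z points along the fingers, y is the line along which they close (so a half turn about z gives the same grasp; the last joint's range is limited). The gripper opens to 85 mm and grips with 20 to 120 N. Pads are 22 mm wide; open, the fingers measure 114 mm over their backs; the gripper's body (76 mm by 85 mm) begins 54 mm behind the grasp point. The pads swing forward as they close: fully open they stand 13 mm farther back than shut.
Start: joints at [1.099, 0.326, -0.193, 1.052, 0, 1.437], TCP at [0.182, 0.519, 0.231] pointing down, gripper open.
Joint ranges: [-2.65, 2.65], [-0.97, 1.79], [-1.3, 1.35], [-1.93, 2.1], [-1.47, 1.37], [-3.14, 3.14]. Speed limits (rad/s): [2.57, 2.57, 3.14, 3.14, 3.14, 3.14].

### API

Orientations are given as a unit quaternion [w, x, y, z].
In Python, from cell import bot gives the robot as it stands. Calls block until the motion is done:
- bot.move_pose(position, orientation): joint-space move of the TCP to a pose.
- bot.move_linear(position, speed=0.15, rotation=None, until_force=None): straight line of the TCP; rotation=None keeps the orientation; speed is the mean speed in m/s. With until_force (N) it stops when the force on the tool has changed by that much, and returns True; else False.
- bot.goto_joints(angles): joint-space move.
- bot.set_gripper(opening, grasp_force=None): opening from 0.0 (shut) to 1.0 (fully open); grasp_force is the grip in N (None keeps the last); returns when the fingers have stopped.
- bot.wait(seconds).
- bot.solve_ik(position, orientation): joint angles nearest the present ones, or None.
- bot.camera(name): name is "scene" or "top"; returns the picture (384x512x3 uint8, red, green, blue); there is no depth.
- bot.calibration(name): a dict with "mtx" (3x3 intrinsics, pixels), "extrinsics" (4x4, takes a point from world to camera coordinates). Camera axes: x right, y down, z forward; pixel columns grow to the right and rows downward; lengths in m; the calibration is good to about 2 mm. A picture is of the moment at which its call begins. calibration takes no time and is no camera call.
A pose or a line that the arm cannot do raises bot.PlanningError and nothing moves.
- bot.close_job(): hands the job in; it is judged then, once.
Trained networks look in the newest picture that a camera, given by its name, has taken for a name from the list of things; names that differ only in an ending like _2 or _b are one class to them, and where a whole thing is asked for, a point or a joint stands for the part that bears it (a point fixed in the world has none). Each returns a list of dicts, best first, with "confidence" (0 to 1); they miss things now and then, are a little off and sometimes report something else, mostly with a low value. They report only what shows in the picture. A call takes as long as a camera call. They do not tell look-alikes from the thing itself.
- bot.search_frame(camera, thing): "bbox" ([left, top, width, height] in pixels, round what is visible of it).
Readings, each from a call of its own:
- bot.read_clock(): time.
- bot.read_joint_positions(): joint angles.
- bot.read_joint_vel(): joint speeds.
- bot.read_joint_efforts(): joint torques, N m.
- bot.read_position(): TCP position.
- bot.read_tool_rot(): TCP orientation.
- bot.read_ft_force(): force on the tool from outside, world axes, zero at the start.
- bot.read_moment(): the same for the moment, N m.
- bot.read_gripper_width(): opening from 0.0 (shut) to 1.0 (fully open).
- bot.read_finger_force(): force on a finger pad.
Only numpy, scipy, OpenCV 4.12 (cv2) and the standard library are available. Lean on these libraries where they do the work, as an engineer would, in place of code of your own. Each camera call takes 0.05 s, during which the arm holds its last target. There are 200 camera calls.

### The job

At the bonding station, take the carrier of the x-y stage by its post and slide it until the round mark on the strip is under the tip of the fixed pointer, pause there a moment, then slide it on until the square mark is under the tip and leave it there. Then fit the clamp plate (the one with the upright rib) over the carrier's two dowels, big hole on big dowel, and press it fully down against the spring until it lies flat on the carrier; finish while still holding it pressed down, with the square mark still under the tip. Do not bump the pointer, and leave the other things on the table where they are.

Things in the scene. Friction and masses are not known exactly. Their poses are not given: they have to be found in the camera images.
- stage: Fixed aluminium base of the x-y stage, 240 x 160 mm, on the table; origin under its centre, yaw up to 0.15 rad. Its x and y axes are the directions of the two slides. Two small micrometer heads (they drive nothing) stick out 57 mm from its -x and -y sides, no higher than 20 mm.
- xslide (a joint): Position of the stage's lower slide along the stage's x, m, -0.035 to 0.035 (0 = centred). Friction about 3.5 N; stays where it is left.
- carrier (a joint): Position of the carrier (upper slide) along the stage's y, m, -0.040 to 0.040. Friction about 3.5 N; stays put. The carrier is an aluminium plate 230 x 140 mm, top 50 mm above the table, that keeps the stage's yaw: post at the near end, two dowels with the sprung platen between them in the middle, a brass strip with two marks at the far end.
- post_grip (a point): Grip point on the carrier's upright steel post (22 mm diameter, 34 mm high, top 84 mm above the table), on its axis, 22 mm above the carrier's top, 88 mm from the dowels' line towards -x. Gripped here, the carrier can be slid in any horizontal direction.
- mark_round (a point): Centre of the round dark mark (12 mm diameter) on the strip, at the height of the carrier's top. Axes as the stage.
- mark_square (a point): Centre of the square dark mark (12 mm side) on the strip, at the height of the carrier's top; 20 mm further in the stage's x and 44 mm further in its y than the round mark.
- pointer_tip (a point): Tip of the fixed pointer's thin needle, 8 mm above the carrier's top. The needle and its arm rise from the tip away from the robot to a steel column 149 mm tall that stands 130 mm to +x and 50 mm to +y of the tip (stage axes).
- pointer: The fixed pointer stand as a whole (base, column, arm, needle); origin on the table below the tip. It must not be bumped.
- dowel_big (a point): Foot of the bigger dowel, on its axis at the carrier's top: 12 mm diameter, 16 mm straight and then an 8 mm taper to a blunt 3.6 mm top, 24 mm in all. 44 mm to +y of the middle of the carrier. Axes as the stage, z up.
- dowel_small (a point): Foot of the smaller dowel, on its axis at the carrier's top: 8 mm diameter, otherwise the same. 88 mm to -y of the big one.
- platen (a joint): How far the sprung platen (dark steel pad, 50 x 60 mm, between the dowels) is pressed down, m: 0 = up, 6 mm proud of the carrier's top; 0.006 = flush. The spring gives about 5.4 N at 0 and 10.8 N at 0.006, so it carries the resting clamp plate and comes up again when the press is let go.
- plate: Loose clamp plate: aluminium, 70 (x) x 120 (y) x 12 mm, about 0.32 kg, lying on the table, either on the left or on the right of the stage, yaw within 0.5 rad. Origin at the centre of its underside. A dark steel rib, 50 mm along x, 16 mm thick in y, stands 40 mm high on its middle (top 52 mm above the underside).
- plate_grip (a point): Grip point in the rib's middle, 37 mm above the plate's underside; the fingers close along the plate's y on 16 mm.
- hole_big (a point): Centre of the big through hole (14 mm diameter) at the plate's underside, 44 mm to +y of its centre; goes on the big dowel.
- hole_small (a point): Centre of the small through hole (10 mm diameter) at the plate's underside, 44 mm to -y of its centre; goes on the small dowel.
- blank: Bystander: plain dark steel spacer plate 60 x 90 x 10 mm without rib or holes, on the other side of the stage from the clamp plate. Origin at the centre of its underside.
- driver: Bystander: screwdriver lying on the table.
- tape: Bystander: roll of amber tape, 80 mm diameter, 19 mm high.
- lens: Bystander: black camera lens standing on end, 42 mm diameter, 58 mm high.
- jar: Bystander: small jar, 44 mm diameter, 50 mm high.
- weight: Bystander: brass weight, 32 mm diameter, 30 mm high.
Mind the look-alikes: they are no part of the job. Leave any blue or pink look-alike of the pointer alone.

How it is judged:
By the outcome, as a careful person would: the job done as asked, in the order asked, and still so for the second after the job is handed in, while the arm keeps its last pose, push and grip.
It also fails if it takes over 58 s, if anything falls off the work surface, if the arm or the gripper's body presses on something with over 40 N, if the wrist force passes 120 N, or if a joint passes its speed limit or range.

## Working session

There is one attempt and no reset: what is moved stays moved. The work goes in short steps, each a Python script; the robot and the scene stay as the last script left them, time stands still between calls to the robot, and variables do not carry over. Pictures are saved under pics/ and viewed, at most 10 in all, crops included, and the job is handed in when it is done.

```bash
ls; mkdir -p pics; python3 - <<'E'
from cell import bot
import cv2,numpy as np
for n in("scene","top"):
    im=bot.camera(n); cv2.imwrite(f"pics/{n}0.png",im[:,:,::-1])
    c=bot.calibration(n);print(n,np.round(c["mtx"],1).tolist(),np.round(c["extrinsics"],4).tolist())
    for t in("stage","post_grip","mark_round","mark_square","pointer_tip","pointer","dowel_big","dowel_small","plate","plate_grip","hole_big","hole_small","blank"):
        print(t,[(np.round(d["bbox"],1).tolist(),round(d["confidence"],2)) for d in bot.search_frame(n,t)][:3])
print(bot.read_clock(),bot.read_tool_rot())
E
```

```text
pics
scene [[360.1, 0.0, 253.7], [0.0, 360.1, 192.6], [0.0, 0.0, 1.0]] [[0.7233, 0.6904, -0.0157, -0.2814], [0.5511, -0.5907, -0.5894, -0.2428], [-0.4162, 0.4176, -0.8077, 1.1828], [0.0, 0.0, 0.0, 1.0]]
stage [([262.1, 174.8, 113.4, 106.7], 0.95)]
post_grip [([261.1, 175.4, 107.5, 91.4], 0.78)]
mark_round [([263.1, 175.2, 105.0, 88.5], 0.94)]
mark_square [([262.5, 179.2, 105.8, 87.8], 0.84), ([331.7, 132.3, 38.3, 21.6], 0.6)]
pointer_tip [([274.2, 71.9, 40.4, 48.4], 0.84), ([364.3, 237.4, 70.5, 57.8], 0.76), ([89.7, 256.6, 67.6, 59.9], 0.74)]
pointer [([271.6, 73.9, 46.0, 49.0], 0.92), ([370.7, 239.4, 62.8, 55.5], 0.8), ([90.1, 256.7, 66.9, 64.5], 0.59)]
dowel_big [([263.3, 177.1, 106.2, 93.0], 0.72)]
dowel_small [([262.6, 177.9, 103.8, 89.0], 0.72)]
plate [([183.3, 252.7, 57.5, 47.3], 0.62)]
plate_grip [([181.5, 253.0, 53.4, 50.7], 0.75), ([331.0, 133.4, 37.0, 21.4], 0.7)]
hole_big [([391.6, 170.3, 36.6, 23.9], 0.28)]
hole_small [([227.5, 159.4, 18.0, 56.2], 0.71), ([180.4, 248.3, 55.2, 58.6], 0.57)]
blank [([330.3, 133.8, 40.3, 17.7], 0.72)]
top [[498.3, 0.0, 254.0], [0.0, 498.3, 1
[... 413 characters left out ...]
 39.4], 0.83), ([215.8, 66.7, 22.5, 42.6], 0.76), ([357.9, 191.9, 24.6, 33.5], 0.68)]
pointer [([124.7, 236.8, 28.3, 39.0], 0.9), ([219.4, 71.4, 17.1, 33.9], 0.82), ([360.3, 193.8, 25.1, 42.0], 0.55)]
dowel_big [([218.2, 119.1, 41.0, 71.7], 0.68)]
dowel_small [([214.2, 121.1, 48.0, 68.6], 0.77)]
plate [([230.3, 147.4, 17.7, 15.7], 0.72), ([301.5, 165.8, 38.7, 25.4], 0.61)]
plate_grip [([306.2, 167.1, 35.8, 25.1], 0.63)]
hole_big [([217.8, 66.7, 18.6, 32.7], 0.57), ([302.3, 167.3, 36.4, 21.6], 0.56), ([216.1, 119.5, 47.0, 72.3], 0.5)]
hole_small [([302.5, 168.4, 38.6, 22.2], 0.71)]
blank [([131.8, 174.9, 33.1, 29.3], 0.77)]
1.4 [-1.81378047e-05  1.68097214e-01  9.85770423e-01  8.63055500e-06]
```

```bash
python3 - <<'E'
import cv2,numpy as np
a=cv2.imread("pics/top0.png"); b=cv2.imread("pics/scene0.png")
cv2.imwrite("pics/a.png",cv2.resize(a[50:290,110:400],(0,0),fx=2.75,fy=2.5,interpolation=cv2.INTER_CUBIC))
cv2.imwrite("pics/b.png",cv2.resize(b[65:305,170:440],(0,0),fx=2.5,fy=2.5,interpolation=cv2.INTER_CUBIC))
E
```

```text
(no output)
```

View pics/a.png

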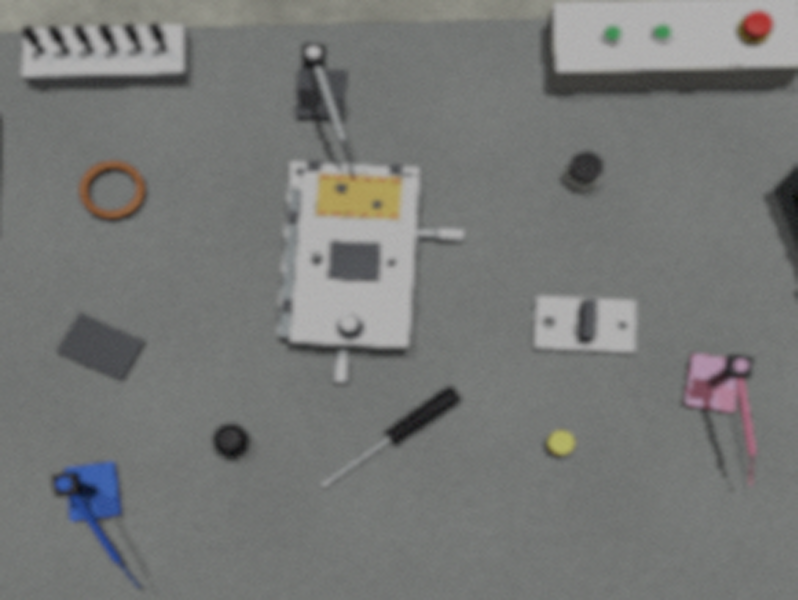

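View pics/b.png

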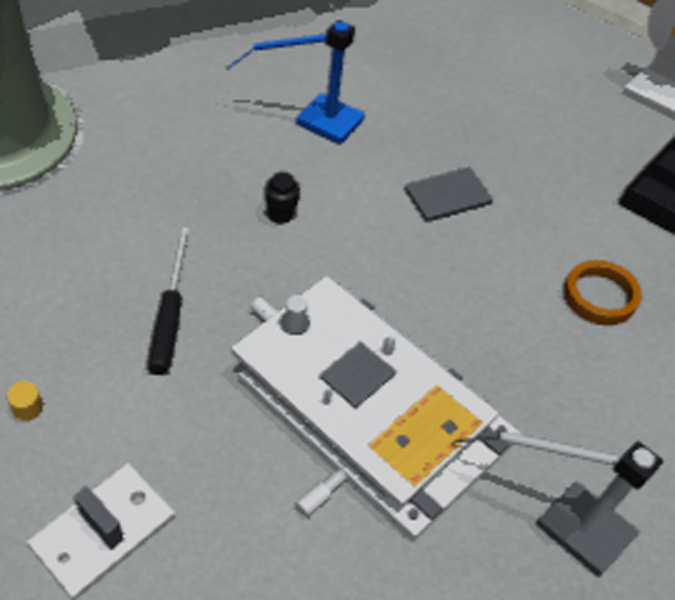

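The pictures show the following, in full-image pixels:

- **Pointers (top view):** grey at about (224,70), blue at about (135,240), pink at about (375,200). I choose the grey one.
- **Plates (top view):** the ribbed one with holes at about (323,180), and the plain blank at about (147,188). I choose the ribbed one.
- **Marks (top view):** square at about (234,125) and round at about (247,132).
- **Scene view:** the tip is near (353,241).

Next is one close crop to check the choice and the tip.

```bash
python3 - <<'E'
import cv2,numpy as np
a=cv2.imread("pics/top0.png"); b=cv2.imread("pics/scene0.png")
f=lambda i,x,y,w,h,s:cv2.resize(i[y:y+h,x:x+w],(0,0),fx=s,fy=s,interpolation=cv2.INTER_NEAREST)
A=f(a,216,90,50,50,8); B=f(b,315,213,50,50,8); C=f(a,296,160,50,25,8); D=f(b,180,250,62,55,8)[:200,:400]
D=cv2.resize(b[250:306,178:242],(400,200))
cv2.imwrite("pics/c.png",np.vstack([np.hstack([A,B]),np.hstack([C,D])]))
E
```

```text
(no output)
```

View pics/c.png

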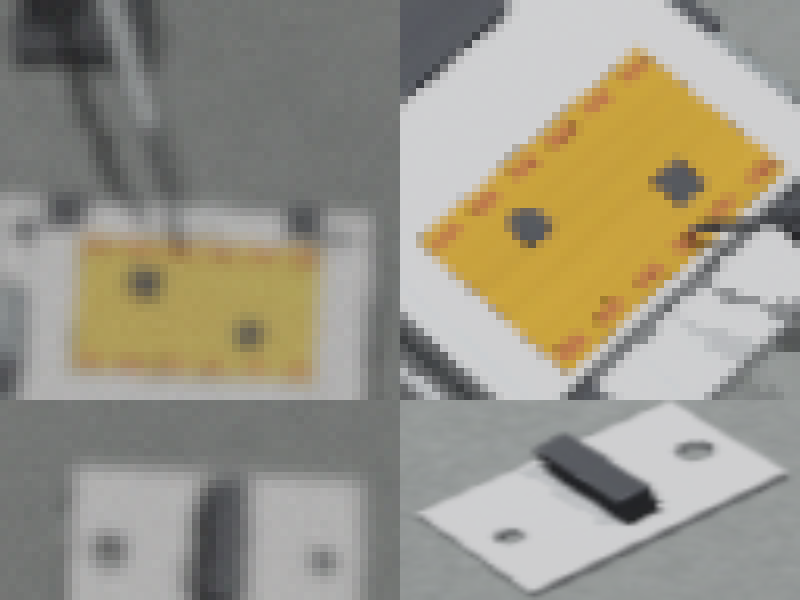

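The crop confirms the ribbed plate, with its big hole at left (+y). The grey needle tip is at about (351,241) in scene and (238,119.5) in top, and the round and square marks are both clear. Next I compute the positions.

```bash
cat > h.py <<'E'
from cell import bot
import cv2,numpy as np
from scipy.optimize import least_squares
CAL={n:bot.calibration(n) for n in("scene","top")}
def proj(n,P):
    E=CAL[n]["extrinsics"];p=(E[:3,:3]@np.atleast_2d(P).T+E[:3,3:]).T
    p=p@CAL[n]["mtx"].T; return p[:,:2]/p[:,2:]
def rz(a): return np.array([[np.cos(a),-np.sin(a)],[np.sin(a),np.cos(a)]])
def tri(obs,x0,z=None):
    """point from {cam: pixel}; fixed height if z is given"""
    f=(lambda v:np.r_[v,z]) if z is not None else (lambda v:v)
    r=least_squares(lambda v:np.concatenate([proj(n,f(v))[0]-p for n,p in obs.items()]),x0)
    return f(r.x),np.round(r.fun,2)
def mask(n,im,guess,kind,rad):
    """centroid of the dark (or bright) connected blob nearest a guess pixel"""
    h=cv2.cvtColor(im,cv2.COLOR_RGB2HSV); x,y=np.round(guess).astype(int)
    x0,y0=x-rad,y-rad; h=h[y0:y+rad+1,x0:x+rad+1]
    m=(h[...,2]<130) if kind=="dark" else ((h[...,1]<40)&(h[...,2]>150))
    k,l,s,c=cv2.connectedComponentsWithStats(m.astype(np.uint8))
    i=1+np.argmin([np.hypot(*(q-rad))-0.05*s_[4]**.5 for q,s_ in zip(c[1:],s[1:])])
    return c[i]+[x0,y0],s[i][4],(l==i),np.array([x0,y0])
def fitplane(obs,x0):
    """obs: list of (cam,pixel,local xyz or 'sq'/'ro',w) -> cx,cy,yaw,mx,my (mark_square local)"""
    def f(v):
        o=[]
        for n,p,L,w in obs:
            if isinstance(L,str): L=np.r_[v[3:5]-(0 if L=="sq" else np.array([.02,.044])),.05]
            P=np.r_[v[:2]+rz(v[2])@np.array(L[:2]),L[2]]
            o.append(w*(proj(n,P)[0]-p))
        return np.concatenate(o)
    return least_squares(f,x0,loss="soft_l1")
def q(phi):  # tool down, closing along direction phi
    t=(phi+np.pi/2)/2; return np.array([0,np.cos(t),np.sin(t),0])
E
python3 - <<'E'
from h import *
I={n:cv2.imread(f"pics/{n}0.png")[:,:,::-1].copy() for n in CAL}
tip,r=tri({"scene":(351,241),"top":(238,119.5)},[.6,0,.05]);print("tip",tip.round(4),r)
print("tip z fixed",tri({"scene":(351,241),"top":(238,119.5)},[.6,0],.058))
G={"sq":{"scene":(349.5,235.5),"top":(234,125)},"ro":{"scene":(331,241),"top":(246.5,131)},"pl":{"scene":(313.5,215),"top":(239,154.5)}}
obs=[]
for k,g in G.items():
    for n,p in g.items():
        c,a,_,_=mask(n,I[n],p,"dark",4 if k!="pl" else 17); print(k,n,c.round(2),a)
        obs.append((n,c,(0,0,.056) if k=="pl" else k,1))
for n,p,L,w in [("top",(236.9,180),(-.088,0,.084),1),("scene",(288.8,185.8),(-.088,0,.084),1),("scene",(326,201.4),(0,.044,.066),.5),("scene",(300.8,221.4),(0,-.044,.066),.5),("top",(224.9,153.6),(0,.044,.06),.5),("top",(252.5,154.8),(0,-.044,.06),.5)]: obs.append((n,np.array(p),L,w))
s=fitplane(obs,[.55,0,0,.08,.02]); print(s.x.round(4),(s.fun.reshape(-1,2)).round(2).tolist())
# plate
pobs=[]
for n,p in (("scene",(211,276)),("top",(320,179))):
    h=cv2.cvtColor(I[n],cv2.COLOR_RGB2HSV); m=np.zeros(h.shape[:2],np.uint8); x,y=p
    w=m.copy(); w[y-32:y+33,x-34:x+35]=1; w=w*((h[...,2]>165)&(h[...,1]<40)).astype(np.uint8)
    k,l,st,c=cv2.connectedComponentsWithStats(w); big=[i for i in range(1,k) if st[i][4]>80]
    pts=np.argwhere(np.isin(l,big))[:,::-1].astype(np.int32); hull=cv2.convexHull(pts)
    ap=cv2.approxPolyN(hull,4).reshape(-1,2).astype(float); print(n,[st[i].tolist() for i in big],ap.tolist())
    pobs.append((n,ap))
def f(v):
    o=[]
    for n,ap in pobs:
        P=proj(n,np.array([np.r_[v[:2]+rz(v[2])@np.array([.035*a,.06*b]),.012] for a in(1,-1) for b in(1,-1)]))
        D=np.linalg.norm(P[:,None]-ap[None],axis=2); j=D.argmin(1); o.append((P-ap[j]).ravel())
    return np.concatenate(o)
r=min((least_squares(f,[*x,0.]) for x in [tri({"top":(322,179)},[.5,-.2],.012)[0][:2]]),key=lambda r:r.cost)
print("plate",r.x.round(4),r.fun.round(1))
for L in(.044,-.044):
  P=np.r_[r.x[:2]+rz(r.x[2])@np.array([0,L]),.008]; print([proj(n,P)[0].round(1) for n in CAL])
E
```

```text
tip [ 0.7072 -0.0038  0.0623] [ 0.24 -0.03  0.23  0.26]
tip z fixed (array([ 0.70723633, -0.00226382,  0.058     ]), array([ 0.24,  0.44, -0.19,  0.69]))
sq scene [349.63 235.05] 19
sq top [233.8 125. ] 10
ro scene [330.8 240.8] 15
ro top [246.5 131.5] 4
pl scene [312.72 214.61] 425
pl top [238.42 154.03] 270
[ 0.5936 -0.0021 -0.0859  0.0984  0.0236] [[-0.16, 0.42], [-0.42, 0.05], [-0.01, 0.06], [-0.13, 0.14], [-0.06, -0.75], [0.11, 0.01], [-0.5, -1.08], [-0.53, 0.14], [-0.37, 0.17], [-0.13, 0.26], [0.0, -0.31], [-0.21, -0.15]]
scene [[181, 250, 59, 53, 1199]] [[199.0, 303.0], [180.0, 281.0], [220.0, 249.0], [240.0, 269.0]]
top [[305, 169, 15, 20, 220], [325, 170, 15, 20, 218]] [[339.0, 189.0], [304.0, 188.0], [306.0, 169.0], [339.0, 170.0]]
plate [ 0.5109 -0.2745 -0.066 ] [-0.5  0.   0.2  0.1  0.7  0.6  0.9  0.3 -1.8 -0.6  1.5 -0.2 -0.3  1.2
  1.3  1.6]
[array([225., 264.]), array([308.7, 179.2])]
[array([195.8, 288. ]), array([335.4, 180.2])]
```

```bash
python3 - <<'E'
from h import *
yaw=-.0859; c=np.array([.5936,-.0021]); R=rz(yaw)
post=c+R@[-.088,0]; tip=np.array([.7072,-.003]); sq=c+R@[.0984,.0236]; ro=sq-R@[.02,.044]
d=tip-ro; print("post",post,"d stage",R.T@d)
js=[(bot.solve_ik(np.r_[post,.23],q(yaw+s*np.pi/2)),s) for s in(1,-1)]
print([(None if j is None else np.round(j,2),s) for j,s in js])
j0=bot.read_joint_positions(); s=min((x for x in js if x[0] is not None),key=lambda x:np.abs(np.array(x[0])-j0).max())[1]
print("s",s); Q=q(yaw+s*np.pi/2)
bot.move_pose(np.r_[post,.23],Q)
bot.move_linear(np.r_[post,.10],speed=.2)
print(bot.move_linear(np.r_[post,.054],speed=.08,until_force=8))
bot.set_gripper(0.0,grasp_force=50)
print(bot.read_gripper_width(),bot.read_ft_force(),bot.read_position(),bot.read_clock())
p0=bot.read_position(); 
bot.move_linear(np.r_[post+d,.054],speed=.04)
print(bot.read_position(),bot.read_ft_force(),bot.read_clock())
for n in CAL: cv2.imwrite(f"pics/{n}1.png",bot.camera(n)[:,:,::-1])
a=cv2.imread("pics/top1.png"); b=cv2.imread("pics/scene1.png")
f=lambda i,x,y,w,h,s:cv2.resize(i[y:y+h,x:x+w],(0,0),fx=s,fy=s,interpolation=cv2.INTER_NEAREST)
cv2.imwrite("pics/d.png",np.hstack([f(a,216,90,40,50,10),f(b,325,213,40,50,10)]))
E
```

```text
post [0.50592447 0.00544991] d stage [0.03485836 0.02924956]
[(array([-0.14,  0.25, -0.31,  1.02,  0.  , -0.05]), 1), (array([-0.14,  0.25, -0.31,  1.02,  0.  ,  3.09]), -1)]
s 1
False
0.24211644400144428 [-2.23518438 -1.16657977  4.92763875] [0.50604279 0.00519463 0.05438005] 5.7083
[0.54287331 0.03090098 0.05436949] [-3.1937408  -3.59192311  6.83453069] 7.0
```

View pics/d.png

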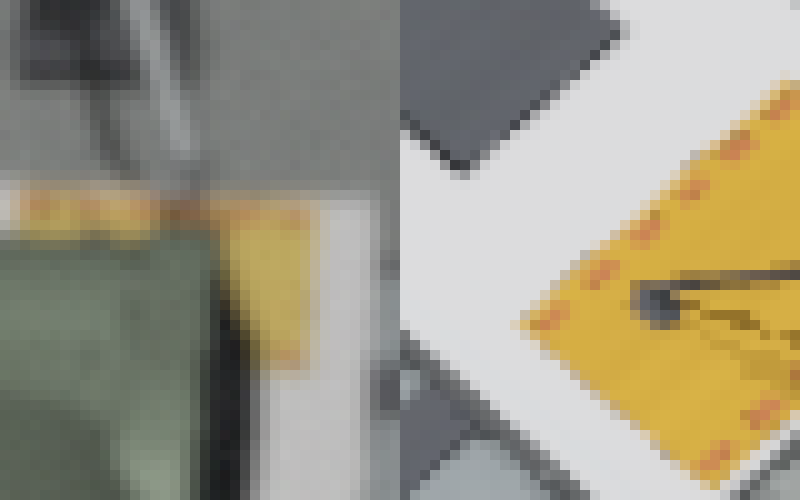

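The top view is blocked by the arm. The scene view shows the needle ending on the round mark, whose centre is at about (350.3,242.8). I need the tip pixel more precisely.

```bash
python3 - <<'E'
import cv2,numpy as np
f=lambda i,x,y,w,h,s:cv2.resize(cv2.imread(i)[y:y+h,x:x+w],(0,0),fx=s,fy=s,interpolation=cv2.INTER_NEAREST)
A=[f("pics/scene0.png",342,232,20,15,20),f("pics/scene1.png",342,232,20,15,20),f("pics/top0.png",228,108,20,15,20)]
A.append(cv2.resize(cv2.imread("pics/scene1.png")[225:255,335:375],(400,300),interpolation=cv2.INTER_CUBIC))
cv2.imwrite("pics/e.png",np.vstack([np.hstack(A[:2]),np.hstack(A[2:])]))
from h import *
for z in(.05,.058): print(proj("scene",[.7072,-.003,z]),proj("top",[.7072,-.003,z]))
E
```

```text
[[350.35576092 243.2640478 ]] [[238.1325521  120.95592132]]
[[351.04469619 241.63343899]] [[238.03968449 120.19118109]]
```

View pics/e.png

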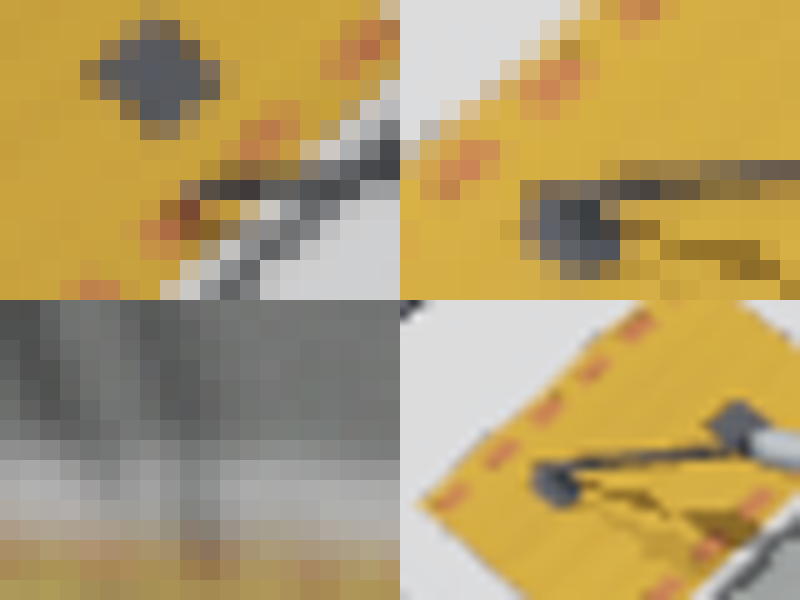

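The needle tip is at about (351.2,241.1) in scene, so the mark should sit at about (350.5,242.7). It is at (350.1,242.9), which is about 1 mm off. I'll trim that, pause, move to the square mark, release and look.

```bash
python3 - <<'E'
from h import *
yaw=-.0859; R=rz(yaw)
p=bot.read_position()[:2]+[.0003,.0008]
bot.move_linear(np.r_[p,.054],speed=.02); bot.wait(1.5)
p=p-R@[.02,.044]
bot.move_linear(np.r_[p,.054],speed=.04); bot.wait(.3)
print("post now",bot.read_position(),bot.read_ft_force())
bot.set_gripper(1.0)
bot.move_linear(np.r_[p,.15],speed=.2)
yp=-.066; P=np.array([.5109,-.2745])
bot.move_pose(np.r_[P,.12],q(yp+np.pi/2))
print(bot.read_clock(),bot.read_joint_positions())
I={n:bot.camera(n) for n in CAL}
for n in CAL: cv2.imwrite(f"pics/{n}2.png",I[n][:,:,::-1])
c=p+R@[.088,0]; s=c+R@[.0984,.0236]; obs=[]
for k,P,r in(("ro",np.r_[s-R@[.02,.044],.05],4),("sq",np.r_[s,.05],4),("pl",np.r_[c,.056],17)):
    for n in CAL: 
        g=proj(n,P)[0]; m=mask(n,I[n],g,"dark",r); print(k,n,g.round(1),m[0].round(2),m[1])
a=I["top"][:,:,::-1]; b=I["scene"][:,:,::-1]
f=lambda i,x,y,w,h,s:cv2.resize(i[y:y+h,x:x+w],(0,0),fx=s,fy=s,interpolation=cv2.INTER_NEAREST)
cv2.imwrite("pics/f.png",np.vstack([np.hstack([f(a,228,108,20,15,20),f(b,342,232,20,15,20)]),np.hstack([cv2.resize(a[90:200,200:347],(400,300)),cv2.resize(b[165:285,250:410],(400,300))])]))
E
```

```text
post now [ 0.52018242 -0.01049922  0.05438211] [3.91878977 2.26161723 5.70338892]
12.8167 [-6.19039053e-01  4.75410003e-01 -2.70070635e-01  8.27047238e-01
  6.66195729e-04 -5.53834070e-01]
ro scene [331.4 248.8] [331.75 248.44] 16
ro top [251.1 127.5] [251. 127.] 5
sq scene [350.4 243.3] [351.14 242.71] 21
sq top [238.1 120.9] [237.83 120.  ] 12
pl scene [313.  221.1] [313.54 221.68] 424
pl top [243.3 149.8] [242.95 149.74] 253
```

View pics/f.png

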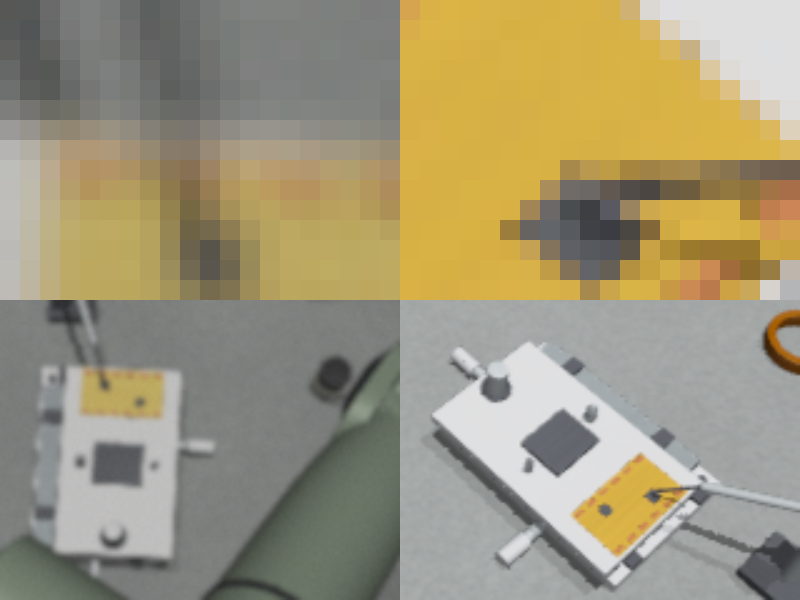

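The square mark is under the tip in both views and the stage is undisturbed. Now I grasp the plate and hover it over the dowels.

```bash
python3 - <<'E'
from h import *
yaw=-.0859; R=rz(yaw); yp=-.066; P=np.array([.5109,-.2745])
print(bot.move_linear(np.r_[P,.0185],speed=.1,until_force=8), bot.read_position())
bot.set_gripper(0.0,grasp_force=80); print(bot.read_gripper_width(),bot.read_position(),bot.read_ft_force())
bot.move_linear(np.r_[P,.13],speed=.15)
c=np.array([.52018,-.0105])+R@[.088,0]+[.0005,.0003]; print("c",c)
Q=q(yaw+np.pi/2)
bot.move_linear(np.r_[c,.13],speed=.15,rotation=Q)
bot.move_linear(np.r_[c,.0985],speed=.1)
t=bot.read_position(); print(t,bot.read_ft_force(),bot.read_clock()); u=t[2]-.018
I={n:bot.camera(n) for n in CAL}; o=[]
for n,b in(("scene",(255,165,150,112)),("top",(200,95,100,75))):
    x,y,w,h=b; s=400/w
    im=cv2.resize(np.ascontiguousarray(I[n][:,:,::-1])[y:y+h,x:x+w],(400,int(h*s)),interpolation=cv2.INTER_CUBIC)
    cv2.imwrite(f"pics/{n}3.png",I[n][:,:,::-1])
    for L,z in [((a*.035,b*.06),u+.012) for a in(1,-1) for b in(1,-1)]+[((0,.044),u+.012),((0,-.044),u+.012)]:
        pt=(proj(n,np.r_[t[:2]+R@np.array(L),z])[0]-[x,y]+.5)*s; cv2.circle(im,tuple(int(v) for v in pt),2,(0,0,255),-1)
    o.append(im[:298])
cv2.imwrite("pics/g.png",np.hstack(o))
E
```

```text
False [ 0.51140962 -0.27485616  0.01913836]
0.17541269387040595 [ 0.51111917 -0.27492863  0.01892578] [-0.95282232 -0.62263905  3.71437652]
c [ 0.60835553 -0.01774991]
[ 0.60798773 -0.01792424  0.09818938] [ 0.14297189 -0.06058044 -3.64463314] 18.0667
```

View pics/g.png

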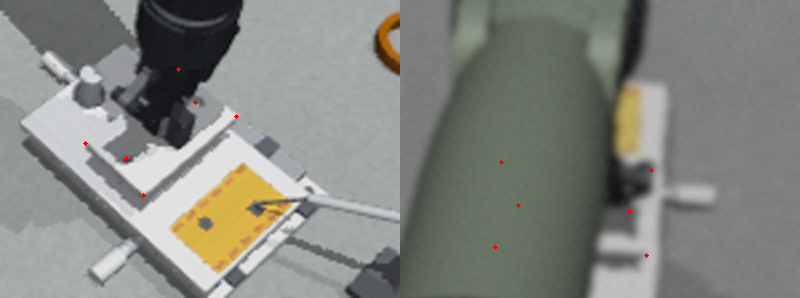

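The grip holds and the overlay roughly matches, but I want a larger view of the right-hand corner before descending.

```bash
python3 - <<'E'
from h import *
R=rz(-.0859); t=np.array([.60799,-.01792]); u=.0982-.018
I=cv2.imread("pics/scene3.png"); x,y,w,h=280,185,70,56; s=10
im=cv2.resize(I[y:y+h,x:x+w],(0,0),fx=s,fy=s,interpolation=cv2.INTER_NEAREST)
for z,col in((u+.012,(0,0,255)),(u,(255,0,0))):
    pts=np.array([(proj("scene",np.r_[t+R@np.array([a*.035,b*.06]),z])[0]-[x,y]+.5)*s for a,b in((1,1),(1,-1),(-1,-1),(-1,1))])
    cv2.polylines(im,[pts.astype(np.int32)],True,col,1)
cv2.imwrite("pics/h.png",im)
E
```

```text
(no output)
```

View pics/h.png

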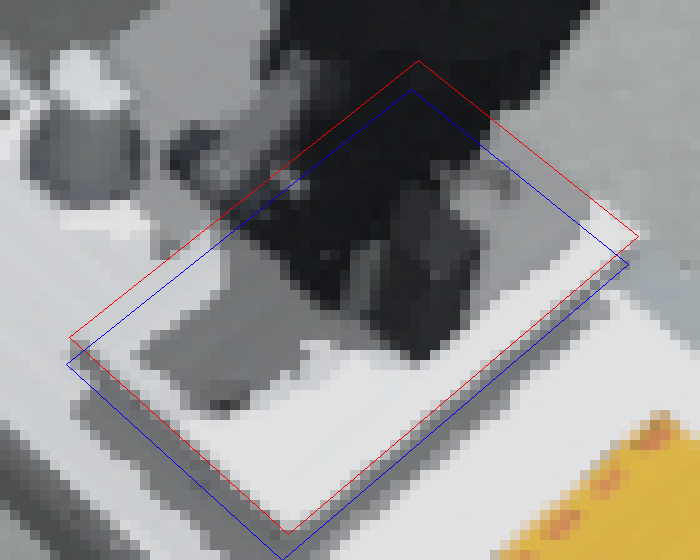

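The outline matches the plate to within half a pixel. I descend carefully.

```bash
python3 - <<'E'
from h import *
t=bot.read_position(); xy=np.array([.60836,-.01775])
for z in(.092,.086,.080,.0765):
    s=bot.move_linear(np.r_[xy,z],speed=.03,until_force=8)
    print(z,s,bot.read_position().round(4),bot.read_ft_force().round(1),bot.read_moment().round(2))
    if s: break
print(bot.read_clock())
E
```

```text
0.092 False [ 0.6081 -0.0177  0.0918] [ 0.7 -0.2 -2.3] [ 0.04 -0.07 -0.03]
0.086 False [ 0.6081 -0.0177  0.0856] [ 0.7 -0.6 -4.5] [-0.05  0.02  0.02]
0.08 False [ 0.6082 -0.0178  0.0797] [ 1.5  0.6 -3. ] [-0.01  0.02 -0.01]
0.0765 False [ 0.6083 -0.0178  0.0763] [-0.7  0.  -3.3] [-0.03  0.05 -0.03]
19.5
```

```bash
python3 - <<'E'
from h import *
xy=np.array([.60836,-.01775])
for z in(.073,.0705,.0695,.069,.0685,.068,.0675,.067,.0665,.066):
    s=bot.move_linear(np.r_[xy,z],speed=.015,until_force=20)
    f=bot.read_ft_force(); print(z,s,bot.read_position().round(4),f.round(1),bot.read_moment().round(2))
    if s or f[2]>22: break
print(bot.read_clock())
I={n:bot.camera(n) for n in CAL}
for n in CAL: cv2.imwrite(f"pics/{n}4.png",I[n][:,:,::-1])
for p in((331.75,248.44),(351.1,242.7)): m=mask("scene",I["scene"],p,"dark",4); print(m[0].round(2),m[1])
b=I["scene"][:,:,::-1]
cv2.imwrite("pics/i.png",np.hstack([cv2.resize(b[200:260,285:365],(480,360),interpolation=cv2.INTER_NEAREST),cv2.resize(b[232:247,342:355],(312,360),interpolation=cv2.INTER_NEAREST)]))
E
```

```text
0.073 False [ 0.6085 -0.0177  0.0734] [-1.5  0.7  1.4] [0.02 0.43 0.03]
0.0705 False [ 0.6086 -0.0178  0.0709] [-2.1  0.9  4.9] [0.07 0.63 0.08]
0.0695 False [ 0.6086 -0.0178  0.0699] [-3.2  0.5  6.1] [0.07 0.61 0.06]
0.069 False [ 0.6087 -0.0178  0.0696] [-3.5  0.3  5.5] [0.15 0.69 0.05]
0.0685 False [ 0.6087 -0.0178  0.0692] [-2.6  0.4  7.2] [0.12 0.76 0.06]
0.068 False [ 0.6089 -0.0178  0.0689] [-3.1  0.1  7.4] [0.15 0.68 0.04]
0.0675 False [ 0.6094 -0.0178  0.0689] [-2.5  1.1 10.6] [0.11 0.79 0.06]
0.067 False [ 0.6098 -0.0179  0.0689] [-2.5  1.3 12. ] [0.13 0.81 0.04]
0.0665 False [ 0.6103 -0.0179  0.0688] [-2.9  1.2 14.2] [0.22 0.9  0.04]
0.066 False [ 0.6108 -0.0179  0.0689] [-3.5  0.9 16.7] [0.2  0.94 0.05]
22.2
[332.38 249.38] 13
[352.   243.14] 22
```

View pics/i.png

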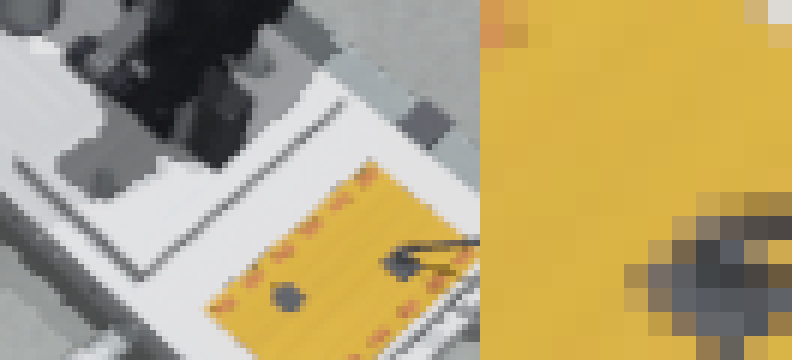

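The plate is flush: it bottomed at z=.0689. Pressing pulled the carrier about 2–3 mm to +x, though. I'll measure that shift by image registration and push it back while still pressing.

```bash
cat >> h.py <<'E'
def shift(im,ref="pics/scene2.png"):
    """world xy shift of the carrier's strip since the reference scene picture"""
    a=cv2.imread(ref,0); b=cv2.cvtColor(im,cv2.COLOR_RGB2GRAY)
    x,y,w,h=318,232,26,28; m=np.zeros_like(a); m[y:y+h,x:x+w]=255
    W=np.eye(2,3,dtype=np.float32)
    cc,W=cv2.findTransformECC(a,b,W,cv2.MOTION_TRANSLATION,(3,200,1e-6),m,3)
    P=np.array([.68,-.055,.05]); J=np.array([(proj("scene",P+np.r_[e,0])-proj("scene",P))[0]/.001 for e in np.eye(2)*.001]).T
    return np.linalg.solve(J,W[:,2]),W[:,2],cc
E
python3 - <<'E'
from h import *
print(shift(cv2.imread("pics/scene4.png")[:,:,::-1].copy()))
cmd=np.array([.60836,-.01775])
for i in range(6):
    d,_,cc=shift(bot.camera("scene")); e=d-np.array([-.0005,0]); print((d*1e3).round(2),round(cc,3),cmd.round(4),bot.read_position().round(4),bot.read_ft_force().round(1))
    if np.abs(e).max()<.0005: break
    cmd=cmd-e*(.8); bot.move_linear(np.r_[cmd,.066],speed=.01); bot.wait(.2)
print(bot.read_clock())
E
```

```text
(array([0.00303948, 0.00023881]), array([1.1207776, 0.7416649], dtype=float32), 0.9579043745560122)
[2.69 0.76] 0.947 [ 0.6084 -0.0177] [ 0.6107 -0.0179  0.0689] [-2.5  0.9 17.3]
[2.51 0.4 ] 0.95 [ 0.6058 -0.0184] [ 0.6105 -0.0181  0.069 ] [ 3.6  3.2 12.2]
[0.96 0.67] 0.96 [ 0.6034 -0.0187] [ 0.6083 -0.0183  0.0691] [ 3.1  2.9 11.8]
[-0.49 -1.08] 0.966 [ 0.6022 -0.0192] [ 0.6072 -0.0189  0.0691] [ 2.6  2.8 11.4]
[-0.49 -1.12] 0.966 [ 0.6022 -0.0183] [ 0.6072 -0.0189  0.0691] [ 4.3 -0.4 11.4]
[-0.38 -0.95] 0.965 [ 0.6022 -0.0175] [ 0.6072 -0.0188  0.0691] [ 3.3 -2.1 11.9]
25.6333
```

```bash
python3 - <<'E'
from h import *
cmd=np.array([.6013,-.0168]); z=.0648
bot.move_linear(np.r_[cmd,z],speed=.01); bot.wait(.3)
for i in range(6):
    I=bot.camera("scene"); d,_,cc=shift(I); e=d-np.array([-.0005,0]); print((d*1e3).round(2),round(cc,3),cmd.round(4),bot.read_position().round(4),bot.read_ft_force().round(1),bot.read_moment().round(2))
    if np.abs(e).max()<.0006: break
    cmd=cmd-e*.8; bot.move_linear(np.r_[cmd,z],speed=.01); bot.wait(.3)
cv2.imwrite("pics/scene5.png",I[:,:,::-1]); print(bot.read_clock(),cmd)
for p in((331.75,248.44),(351,242.7)): m=mask("scene",I,p,"dark",4); print(m[0].round(2),m[1])
E
```

```text
[-0.47 -0.69] 0.965 [ 0.6013 -0.0168] [ 0.6072 -0.0184  0.069 ] [ 2.5 -2.3 17.4] [-0.36 -0.12  0.12]
[-0.58 -0.65] 0.964 [ 0.6013 -0.0162] [ 0.6072 -0.0181  0.0691] [ 3.  -2.6 16.9] [-0.37 -0.11  0.11]
[-0.38  0.51] 0.962 [ 0.6013 -0.0157] [ 0.6073 -0.0177  0.0691] [ 2.8 -3.5 17.2] [-0.4  -0.14  0.1 ]
27.475 [ 0.60134088 -0.01573002]
[331.56 248.25] 16
[350.91 242.26] 23
```

```bash
python3 - <<'E'
from h import *
cmd=np.array([.6013-.0016,-.0160]); z=.0628
bot.move_linear(np.r_[cmd,z],speed=.01); bot.wait(.5)
for i in range(5):
    I=bot.camera("scene"); d,_,cc=shift(I); e=d-np.array([-.0004,0]); print((d*1e3).round(2),round(cc,3),cmd.round(4),bot.read_position().round(4),bot.read_ft_force().round(1),bot.read_moment().round(2))
    if np.abs(e).max()<.0007: break
    cmd=cmd-e*.8; bot.move_linear(np.r_[cmd,z],speed=.01); bot.wait(.3)
bot.wait(.5); I=bot.camera("scene"); print(shift(I)[0]*1e3,bot.read_clock())
b=I[:,:,::-1]
cv2.imwrite("pics/j.png",np.hstack([cv2.resize(b[200:260,285:365],(480,360),interpolation=cv2.INTER_NEAREST),cv2.resize(b[232:247,342:355],(312,360),interpolation=cv2.INTER_NEAREST)]))
E
```

```text
[-0.39  0.4 ] 0.963 [ 0.5997 -0.016 ] [ 0.6073 -0.0177  0.069 ] [ 1.7 -1.5 27.2] [-0.09  0.22  0.11]
[-0.43748293  0.39416098] 28.9833
```

View pics/j.png

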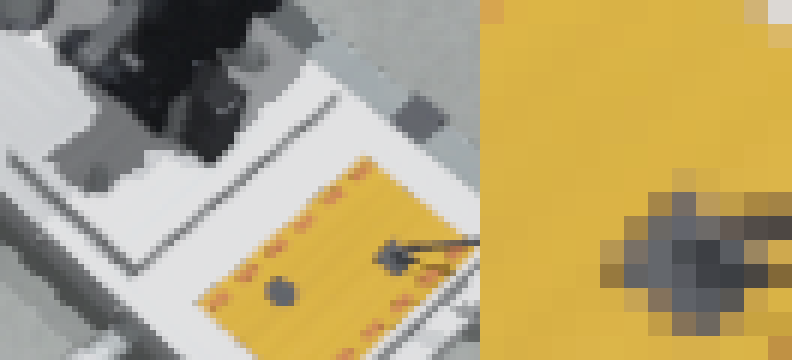

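The plate lies flat and held at about 27 N. The square mark's centre is at about (350.7,242.8), against (350.5–350.9,242.7) below the tip, so I hand in.

```bash
python3 -c "
from cell import bot
print(bot.close_job())"
```

```text
the job is handed in; nothing more can be done
None
```

I handed the job in at about 29 s: round mark placed under the tip with a 1.5 s pause, then the square mark, and the clamp plate on both dowels, held flat with about 27 N. By the camera the square mark is about 1 mm from the tip; pressing had dragged the carrier about 3 mm off, and I pushed it back under load.

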